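# Set the stop pin of a laboratory shaker and bring the tube rack up to it

### The job

Take the steel locating pin out of its block set its tip down on the floor of the slot in the shaker platform near one end, and slide it gently along the slot until it drops into the blind hole hidden in the slot floor; seat it fully home, upright. Then, with the pin left standing there, push the tube rack along its rails, without lifting it, until it rests against the pin. Press no harder than a light hand would, under about 25 N on the platform, the pin or the rack, and leave the jar and the vial where they are.

Things in the scene. Friction and masses are not known exactly. Their poses are not given: they have to be found in the camera images.
- shaker: Laboratory shaker, fixed: white housing, grey platform 240 (x) x 340 (y) mm, its top 80 mm above the table. Origin: centre of the underside; z up, y along slot and rails. Two aluminium rails 10 mm high run along y, inner faces at x = +-41.5 mm, from y = -165 to +125 mm. A slot 16 mm wide (x = -8 to 8) runs from y = 0 to 110 mm, its flat floor 6 mm below the platform top.
- slot_near (a point): Middle of the slot's -y end (next to the rack) at platform top height: (0, 0, 80) mm in the shaker's frame. The slot floor is a black bar, clamped hard, with one blind round hole, 15.2 mm across and 25 mm deep (bottom 31 mm below the platform top), on the slot's centre line. Its place is not measured: its centre lies 30 to 80 mm from this end, black in black, hard to see.
- slot_far (a point): Middle of the slot's +y end at platform top height: (0, 110, 80) mm in the shaker's frame. The line from slot_near to here is the shaker's +y.
- pin: Plain steel round pin, 14 mm across, 110 mm long, about 130 g; its lowest 6 mm taper to a flat tip 7 mm across. Origin: centre of the tip face; z along the pin to its blunt top. At the start it stands tip down in the block's bore, tip 5 mm and top 115 mm above the table. Seated in the shaker its tip is 31 mm below the platform top and 79 mm stand above it.
- pin_tip (a point): Centre of the pin's tip face (same as the pin's origin).
- pin_mid (a point): Point on the pin's axis, 45 mm above its tip.
- pin_block: Aluminium block 60 x 60 x 30 mm, fixed on the table, with a vertical bore 16 mm wide and 25 mm deep in the middle, where the pin stands. Origin: centre of the underside.
- rack: White tube rack with nine blue-capped tubes, one rigid loose piece, about 350 g: 80 x 80 mm, 50 mm high, caps to 70 mm. Origin: centre of the underside; axes parallel to the shaker's. It stands on the platform between the rails (1.5 mm play each side), about 100 mm from the shaker's middle towards -y, and slides along y. With its +y face against the pin, its origin is 47 mm from the pin's axis.
- jar: Bystander: jar with white lid, 52 mm across, 75 mm high, upright on the table; origin at its underside. It and the pin block stand 13 to 22 cm apart on the robot's left and swap places between starts.
- vial: Bystander: small vial, 28 mm across, 45 mm high, standing on the platform outside the rails, on the side away from the robot; origin at its underside.
There are look-alikes about, which are no part of the job. What is shaped like the rack but pink is not meant.

How it is judged:
By the outcome, as a careful person would: the job done as asked, in the order asked, and still so for the second after the job is handed in, with the robot touching nothing.
It also fails if it takes over 72 s, if anything falls off the work surface, if the arm or the gripper's body presses on something with over 40 N, if the wrist force passes 120 N, or if a joint passes its speed limit or range.

### The arm

A 7-joint arm with a two-finger parallel gripper is mounted at the origin on the work surface. World frame = base frame: x ahead of the robot, y to its left, z up, the work surface at z = 0. Lengths are in m, angles in rad, forces in N, time in s.
With the tool pointing down it reaches from about 0.425 to 0.925 m from the base axis. Payload 6.8 kg.
Tool frame: the origin (TCP) lies at the very end of the fingers, on their centre line; the grasp point (between the pads) lies 19 mm behind it; z points along the fingers, y is the line along which they close (so a half turn about z gives the same grasp; the last joint's range is limited). The gripper opens to 85 mm and grips with 20 to 120 N. Pads are 22 mm wide; open, the fingers measure 114 mm over their backs; the gripper's body (76 mm by 85 mm) begins 54 mm behind the grasp point. The pads swing forward as they close: fully open they stand 13 mm farther back than shut.
Start: joints at [1.175, 0.477, 0.022, 1.555, -0.011, 1.109, -0.083], TCP at [0.192, -0.647, 0.211] pointing down, gripper open.
Joint ranges: [-2.96, 2.96], [-0.34, 2.1], [-1.41, 1.46], [0.24, 2.44], [-1.37, 4.51], [0.17, 1.92], [-2.96, 2.96]. Speed limits (rad/s): [2.39, 2.39, 3.14, 3.14, 3.14, 3.14, 3.14].

### API

Orientations are given as a rotation vector (axis times angle).
In Python, from bench import get_obs, viewer, r gives the robot as it stands. The module is installed in compiled form; this text tells all that it offers.
- The arm moves only by the tool play_rows, never from a script. Its argument "commands" is a list that holds one entry, the list of rows, each a list of 5 numbers: the gripper's target within -1 to 1 (shut at 1, half-way at 0, fully open at -1), then the shift along the tool's x, y, z scaled (see below), then the turn about the tool's z scaled (see below). A call has 1 to 12 rows; each row is the pose to reach, as a shift and turn from the pose commanded when the call began, along the tool's axes at that moment; what a row does not reach only later rows make up. The controller multiplies each number of a shift by 0.2 m and each number of a turn by pi/2 rad. A row lasts 1/12 s, in which the tool goes at most 41.7 mm and 7.16 degrees, less where a joint would pass 70% of its speed; a pose out of reach is approached as far as the arm can. A call with a number of a shift or a turn outside -1 to 1 is refused whole. A call with a gripper value outside its range is refused whole. The fingers move at their own pace and stop on an object; "grip_force" is the grip in N (left out, the last holds). Time passes only in rows, so rows that repeat a pose let the fingers close. It gives the time, the measured TCP pose, the force, the opening and the grip force at its end, in the units of the state.
- get_obs(): the state, without advancing time (a new reading comes with each control period).
- viewer.grab_frame(name): name is "side" or "top" or "wrist"; returns a dict with "pixels" (480x640x3 uint8, red, green, blue), "fovy" (degrees; the focal length in pixels is half the picture's height over the tangent of half this angle, whatever the lens; pixels are square), "cx", "cy" (the principal point, pixels), "distortion" ([k1, k2, p1, p2, k3] as OpenCV has them; the pictures are not rectified), "world_to_cam" (4x4, takes a point from world to camera coordinates); the wrist camera has in their place "hand_eye" (4x4, takes a point from camera to tool coordinates, whose origin is the TCP and whose axes are the flange's). Camera axes: x right, y up, looking along -z (the intrinsics and any distortion apply to the point x, -y, -z); pixel columns grow to the right and rows downward; lengths in m; the calibration is good to about 2 mm. A picture is of the moment at which its call begins: read the wrist's pose just before it. There is no depth.
- r.hand_in(): hands the job in; it is judged then, once.
Trained networks look in a picture, given as the dict that the camera call returned (one of the last four; its "shot" number tells which), for a name from the list of things; names that differ only in an ending like _2 or _b are one class to them, and where a whole thing is asked for, a point or a joint stands for the part that bears it (a point fixed in the world has none). Each returns a list of dicts, best first, with "score" (0 to 1); they miss things now and then, are a little off and sometimes report something else, mostly with a low value. They report only what shows in the picture. A call takes as long as a camera call. They do not tell look-alikes from the thing itself.
- viewer.trace(picture, thing): "pixels" (480x640 bool, what is visible of it) and "rect" ([left, top, right, bottom] in pixels, round what is visible of it).
The state is a dict: "clock": time; "joints": joint angles; "qvel": joint speeds; "tau": joint torques, N m; "tcp_pos": TCP position; "orientation": TCP orientation; "contact_force": force on the tool from outside, world axes, zero at the start; "moment": the same for the moment, N m; "grip_width": finger opening in m; "gripper_force": force on a finger pad.
Only numpy, scipy, OpenCV 4.12 (cv2) and the standard library are available. Lean on these libraries where they do the work, as an engineer would, in place of code of your own. Each camera call takes 0.05 s, during which the arm holds its last target. There are 200 camera calls.

## Working session

There is one attempt and no reset: what is moved stays moved. The work goes in short steps, Python scripts to look and compute and a tool call to move; the robot and the scene stay as the last step left them, time stands still between calls to the robot, and variables do not carry over. Pictures are saved under pics/ and viewed, at most 10 in all, crops included, and the job is handed in when it is done.

Besides the shell and the picture viewer there is one more tool, called after "Call:" as a command line: name --argument value ..., lists and objects as JSON in quotes. play_rows: Moves the arm, as the interface text tells. Shifts and turns lie within -1 to 1; 1 stands for 0.2 m of shift or pi/2 rad of turn. Its arguments: {"type":"object","properties":{"commands":{"type":"array","items":{"type":"array","items":{"type":"array","items":{"type":"number","minimum":-1,"maximum":1}}}},"grip_force":{"type":"number"}},"required":["commands"]}

```bash
mkdir -p pics; cat > h.py <<'E'
import numpy as np,cv2
from bench import get_obs,viewer,r
from scipy.spatial.transform import Rotation as R
def K(f):
    F=240/np.tan(np.radians(f['fovy'])/2); return np.array([[F,0,f['cx']],[0,F,f['cy']],[0,0,1]])
def cam(f,o=None):
    if 'world_to_cam' in f: return np.array(f['world_to_cam'])
    T=np.eye(4);T[:3,:3]=R.from_rotvec(o['orientation']).as_matrix();T[:3,3]=o['tcp_pos']
    return np.linalg.inv(T@np.array(f['hand_eye']))
def proj(f,P,o=None):
    W=cam(f,o);P=np.atleast_2d(P);c=(W[:3,:3]@P.T).T+W[:3,3];c=c*[1,-1,-1]
    return cv2.projectPoints(c,np.zeros(3),np.zeros(3),K(f),np.array(f['distortion'],float))[0].reshape(-1,2)
def onz(f,uv,z,o=None):
    W=np.linalg.inv(cam(f,o));p=cv2.undistortPoints(np.array(uv,float).reshape(-1,1,2),K(f),np.array(f['distortion'],float)).reshape(-1,2)
    d=np.c_[p[:,0],-p[:,1],-np.ones(len(p))]@W[:3,:3].T;C=W[:3,3]
    return C+d*((z-C[2])/d[:,2])[:,None]
def save(n,im): cv2.imwrite('pics/'+n+'.png',im[:,:,::-1])
E
python3 - <<'E'
from h import *
o=get_obs();print({k:np.round(v,3) for k,v in o.items()})
for n in('top','side'):
    f=viewer.grab_frame(n);save(n,f['pixels']);print(n,f['fovy'],f['distortion'],np.round(np.linalg.inv(cam(f))[:3,3],3))
    for t in('shaker','pin','pin_block','rack','jar','vial'):
        for d in viewer.trace(f,t)[:3]:
            m=d['pixels'];ys,xs=np.nonzero(m);print(t,round(d['score'],2),np.round(d['rect']),xs.mean().round(1),ys.mean().round(1),len(xs))
E
```

```text
{'clock': np.float64(0.0), 'joints': array([ 1.175,  0.478,  0.022,  1.556, -0.011,  1.109, -0.083]), 'qvel': array([ 0.   , -0.001,  0.   , -0.   , -0.001, -0.002, -0.002]), 'tau': array([-1.0000e-03, -5.9645e+01,  1.6080e+00, -2.8120e+01,  1.3000e-02,
        9.0000e-03, -0.0000e+00]), 'tcp_pos': array([ 0.191, -0.647,  0.21 ]), 'orientation': array([-3.107e+00, -4.500e-01,  1.000e-03]), 'contact_force': array([ 0.013, -0.34 ,  0.861]), 'moment': array([-0.041,  0.048,  0.041]), 'gripper_force': np.float64(0.0), 'grip_width': np.float64(0.085)}
top 57.719620491653814 [-0.09396371  0.          0.          0.          0.        ] [ 0.479 -0.025  0.905]
shaker 0.94 [239. 155. 428. 297.] 323.8 226.3 19376
pin 0.62 [360. 192. 413. 242.] 386.3 214.7 2091
pin 0.59 [150. 293. 173. 300.] 161.6 293.8 142
pin_block 0.7 [150. 276. 188. 313.] 171.5 293.5 882
rack 0.93 [446. 274. 507. 327.] 477.4 300.0 2025
rack 0.66 [362. 189. 413. 238.] 386.4 214.5 2063
rack 0.58 [447. 205. 498. 256.] 470.5 229.1 1951
jar 0.82 [157. 204. 190. 232.] 174.1 217.7 715
vial 0.49 [335. 166. 354. 185.] 342.7 174.4 240
side 56.80516683720707 [0.0136791 0.        0.        0.        0.       ] [0.314 0.547 0.516]
shaker 0.78 [195. 182. 386. 332.] 295.1 260.1 17293
pin 0.74 [284. 379. 294. 435.] 288.0 407.4 688
pin_block 0.7 [258. 403. 319. 470.] 287.7 440.0 2792
rack 0.89 [293. 161. 348. 221.] 320.5 191.1 2279
rack 0.86 [396. 178. 446. 223.] 420.6 201.8 1770
rack 0.58 [344. 168. 384. 198.] 363.6 182.6 895
jar 0.67 [196. 184. 388. 338.] 295.3 260.2 17124
jar 0.61 [163. 340. 209. 409.] 186.4 375.5 2381
vial 0.6 [256. 191. 273. 218.] 265.7 203.9 322
```

View pics/top.png

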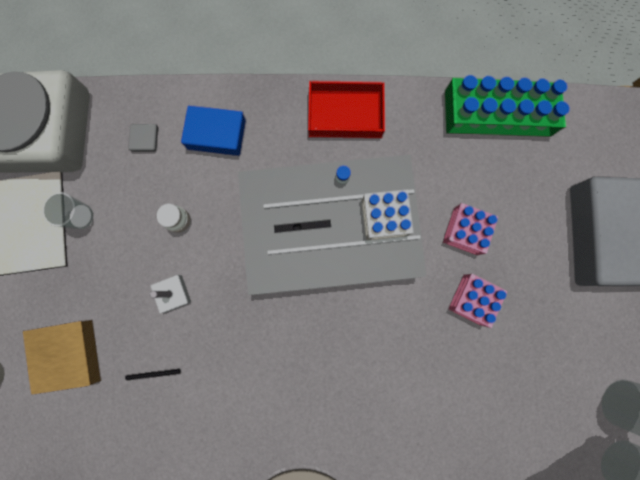

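View pics/side.png

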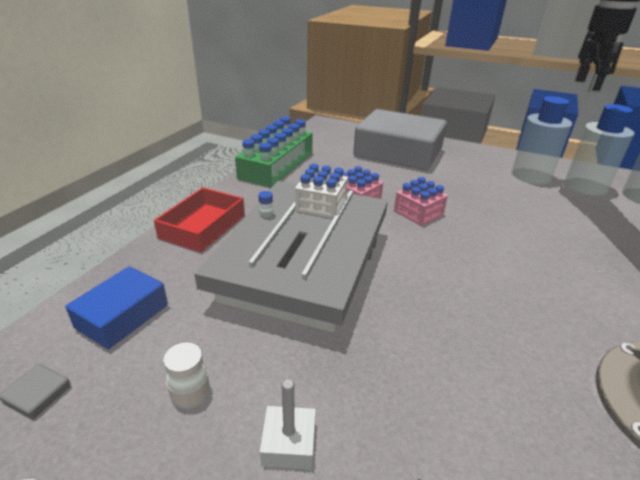

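The top view shows the pin standing in the block at about (170,293), with its top near (155,294), and the slot from (275,227) to (330,225). The white rack is at (388,214), between the rails. Candidates:
- **Rack:** white (388,214) is the one I want. Pink (470,229), pink (478,300) and green (507,107) are look-alikes.
- **Pin:** only the one in the block at (170,293). The black bar at (153,374) is not it.
- **Pin block:** (170,293), not the grey plate at (143,138).

```bash
python3 - <<'E'
from h import *
f=viewer.grab_frame('top');im=f['pixels']
a=cv2.resize(im[195:260,255:425],None,fx=4.6,fy=4.6,interpolation=cv2.INTER_CUBIC)
b=cv2.resize(im[265:320,140:200],None,fx=5,fy=5,interpolation=cv2.INTER_CUBIC)
c=np.zeros((580,790,3),np.uint8);c[:a.shape[0],:a.shape[1]]=a[:,:790];c[300:575,:300]=b
save('crop',c)
print('slot',onz(f,[[274.5,227],[330.5,224.5]],.08).round(4).tolist())
g=cv2.cvtColor(im,cv2.COLOR_RGB2GRAY)
m=(g[212:240,262:345]<60);m=m.astype(np.uint8);n,l,s,cc=cv2.connectedComponentsWithStats(m);k=1+s[1:,4].argmax()
ys,xs=np.nonzero(l==k);p=np.c_[xs+262,ys+212].astype(np.float32);rr=cv2.minAreaRect(p);print(rr)
bx=cv2.boxPoints(rr);print(onz(f,bx,.077).round(4).tolist())
d=viewer.trace(f,'pin_block')[0];q=np.argwhere(d['pixels'])[:,::-1].astype(np.float32);print(cv2.minAreaRect(q))
# side view pin axis
s=viewer.grab_frame('side')
t=viewer.trace(s,'pin')[0]['pixels'];ys,xs=np.nonzero(t);top=xs[ys<ys.min()+8].mean(),ys.min()+4
print('side pin top px',top,onz(s,[top],.115).round(4))
bs=viewer.trace(s,'pin_block')[0];print(bs['rect'])
print('top-cam pin top',onz(f,[[154,294]],.115).round(4), 'block top centre', onz(f,[[170,293.5]],.03).round(4))
E
```

```text
slot [[0.5958, 0.0586, 0.08], [0.6022, -0.0486, 0.08]]
((301.9703063964844, 225.7029571533203), (6.3682379722595215, 54.727046966552734), 84.2894058227539)
[[0.5996, 0.0591, 0.077], [0.6117, -0.0455, 0.077], [0.5994, -0.0469, 0.077], [0.5874, 0.0575, 0.077]]Traceback (most recent call last):
  File "<stdin>", line 12, in <module>
IndexError: list index out of range
```

View pics/crop.png

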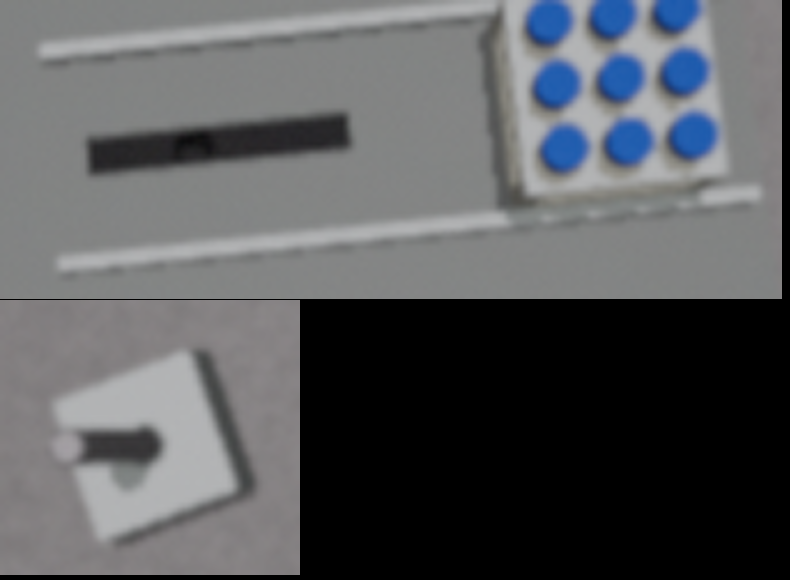

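The crop shows the rack's nine blue caps on a white body, so it is the right one. The slot runs from u 274 to 331, with a darker disc near (297,227), which puts the hole about 66 mm from slot_near. The pin top is at about (153.4,294).

```bash
python3 - <<'E'
from h import *
f=viewer.grab_frame('top')
print('pin top',onz(f,[[153.4,294]],.115).round(4))
c=onz(f,[[150.4,285],[178.4,275],[188,303],[160,313.6]],.03);print('block',c.mean(0).round(4))
far,near=onz(f,[[274.2,227.6]],.08)[0],onz(f,[[331,224]],.08)[0]
print(far,near,np.linalg.norm(far-near),onz(f,[[297,227]],.074))
s=viewer.grab_frame('side')
print('side pin top',onz(s,[[288.5,382]],.115).round(4))
print('side proj of block bore top',proj(s,[np.r_[c.mean(0)[:2],.03],np.r_[c.mean(0)[:2],.115]]))
o=get_obs();M=R.from_rotvec(o['orientation']).as_matrix();print(M.round(3))
E
```

```text
pin top [[0.4642 0.2744 0.115 ]]
block [0.4632 0.2739 0.03  ]
[0.59466372 0.05910143 0.08      ] [ 0.60317337 -0.04957312  0.08      ] 0.10900721318776768 [[0.59729456 0.01571953 0.074     ]]
side pin top [[0.4643 0.2729 0.115 ]]
side proj of block bore top [[289.71928949 428.95472027]
 [288.99297017 383.03999188]]
[[ 0.959  0.284  0.   ]
 [ 0.284 -0.959 -0.   ]
 [-0.     0.    -1.   ]]
```

Call:
play_rows --commands '[[[-1, 1, -1, -0.2, 0], [-1, 1, -1, -0.2, 0], [-1, 1, -1, -0.2, 0], [-1, 1, -1, -0.2, 0], [-1, 1, -1, -0.2, 0], [-1, 1, -1, -0.2, 0], [-1, 1, -1, -0.2, 0], [-1, 1, -1, -0.2, 0]]]' --grip_force 40

```text
clock: 1.57
tcp_pos: [0.3318, -0.3922, 0.2526]
orientation: [-3.106, -0.467, -0.005]
contact_force: [0.4, -0.2, -0.1]
grip_width: 0.0858
gripper_force: 0.0
```

Call:
play_rows --commands '[[[-1, 1, -1, 0, 0], [-1, 1, -1, 0, 0], [-1, 1, -1, 0, 0], [-1, 1, -1, 0, 0], [-1, 1, -1, 0, 0], [-1, 1, -1, 0, 0], [-1, 1, -1, 0, 0], [-1, 1, -1, 0, 0]]]'

```text
clock: 2.23
tcp_pos: [0.465, -0.143, 0.2517]
orientation: [-3.105, -0.466, -0.005]
contact_force: [0.3, 0.2, 0.8]
grip_width: 0.0856
gripper_force: 0.0
```

Call:
play_rows --commands '[[[-1, 0.6, -1, 0, 0], [-1, 0.6, -1, 0, 0], [-1, 0.6, -1, 0, 0], [-1, 0.6, -1, 0, 0], [-1, 0.6, -1, 0, 0], [-1, 0.6, -1, 0, 0], [-1, 0.6, -1, 0, 0], [-1, 0.6, -1, 0, 0]]]'

```text
clock: 2.9
tcp_pos: [0.5201, 0.0769, 0.251]
orientation: [-3.108, -0.455, 0.0]
contact_force: [0.1, -0.7, 0.7]
grip_width: 0.0853
gripper_force: 0.0
```

Call:
play_rows --commands '[[[-1, 0, -1, 0, 0.13], [-1, 0, -1, 0, 0.13], [-1, 0, -1, 0, 0.13], [-1, 0, -1, 0, 0.13], [-1, 0, -1, 0, 0.13], [-1, 0, -1, 0, 0.13], [-1, 0, -1, 0, 0.13], [-1, 0, -1, 0, 0.13]]]'

```text
clock: 3.57
tcp_pos: [0.464, 0.2652, 0.2508]
orientation: [3.137, 0.128, 0.0]
contact_force: [0.4, -1.0, -0.2]
grip_width: 0.0854
gripper_force: 0.0
```

```bash
python3 - <<'E'
from h import *
o=get_obs();M=R.from_rotvec(o['orientation']).as_matrix();print(o['tcp_pos'],M.round(4).tolist(),o['joints'].round(2))
f=viewer.grab_frame('wrist');save('w1',f['pixels'])
print(np.round(f['hand_eye'],3))
for t in viewer.trace(f,'pin')[:2]: print(t['score'],t['rect'])
print(proj(f,[[.464,.2738,.115],[.464,.2738,.03]],o))
E
```

```text
[0.46403933 0.26519518 0.25084327] [[0.9967, 0.0812, 0.0001], [0.0812, -0.9967, -0.0015], [-0.0001, 0.0015, -1.0]] [-0.15  0.26 -0.57  1.81  0.16  1.12 -2.27]
[[-0.     0.962  0.271  0.069]
 [ 1.     0.     0.001  0.001]
 [ 0.001  0.271 -0.962 -0.162]
 [ 0.     0.     0.     1.   ]]
0.7 [302.8, 196.6, 320.8, 229.9]
[[312.33778714 225.38426038]
 [315.06801041 204.89537654]]
```

View pics/w1.png

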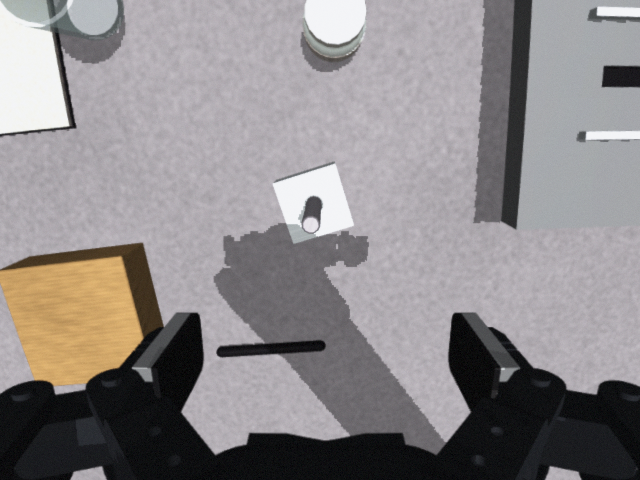

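The wrist view shows the pin top at (311,224). My estimate projects to (312,225), so they agree. Next I descend and grip.

Call:
play_rows --commands '[[[-1, 0, -0.043, 0.2, 0], [-0.4, 0, -0.043, 0.4, 0], [-0.2, 0, -0.043, 0.6, 0], [-0.2, 0, -0.043, 0.8, 0], [-0.2, 0, -0.043, 0.95, 0], [-0.2, 0, -0.043, 0.95, 0], [-0.2, 0, -0.043, 0.95, 0]]]'

```text
clock: 4.25
tcp_pos: [0.4623, 0.274, 0.0603]
orientation: [3.137, 0.128, -0.004]
contact_force: [0.4, 0.4, 1.6]
grip_width: 0.0513
gripper_force: 0.0
```

```bash
python3 - <<'E'
from h import *
o=get_obs();print(o['tcp_pos'],o['grip_width'],o['contact_force'],o['gripper_force'])
f=viewer.grab_frame('wrist');save('w2',f['pixels'])
print(proj(f,[[.464,.2738,.115],[.464,.2738,.03]],o))
for t in viewer.trace(f,'pin')[:2]: print(t['score'],t['rect'])
E
```

```text
[0.46233372 0.27399523 0.06033879] 0.051330511524229565 [0.4180888  0.40521064 1.62323579] 0.0
[[323.69362708 368.25424482]
 [324.21560217 271.68847491]]
0.88 [297.9, 256.6, 341.6, 379.5]
```

View pics/w2.png

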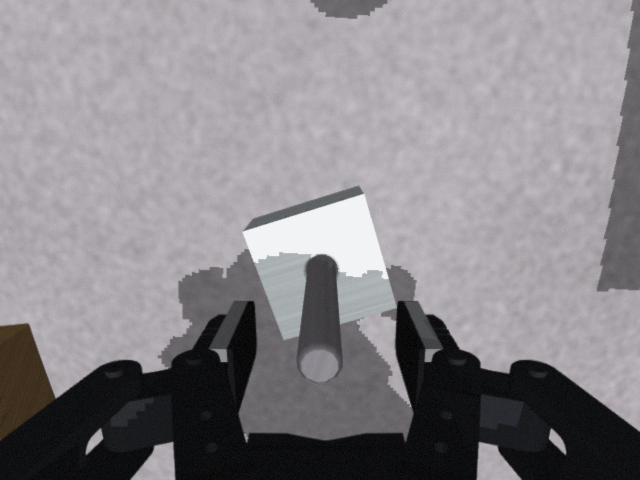

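The pin top is centred between the pads at (320,364). It sits about 3 mm further along tool +x, so I correct that and close.

Call:
play_rows --commands '[[[-0.2, 0.014, -0.005, 0, 0], [0.2, 0.014, -0.005, 0, 0], [1, 0.014, -0.005, 0, 0], [1, 0.014, -0.005, 0, 0], [1, 0.014, -0.005, 0, 0], [1, 0.014, -0.005, 0, 0], [1, 0.014, -0.005, 0, 0], [1, 0.014, -0.005, 0, 0]]]' --grip_force 40

```text
clock: 5.02
tcp_pos: [0.4658, 0.2773, 0.062]
orientation: [3.139, 0.131, 0.002]
contact_force: [0.5, -1.0, 6.3]
grip_width: 0.0125
gripper_force: 38.9
```

Call:
play_rows --commands '[[[1, 0.014, -0.005, -0.1, 0], [1, 0.014, -0.005, -0.25, 0], [1, 0.014, -0.005, -0.45, 0], [1, 0.014, -0.005, -0.65, 0], [1, 0.014, -0.005, -0.65, 0], [1, 0.014, -0.005, -0.65, 0]]]'

```text
clock: 5.52
tcp_pos: [0.469, 0.2794, 0.1935]
orientation: [-3.137, -0.131, -0.007]
contact_force: [0.2, 0.4, -2.4]
grip_width: 0.0125
gripper_force: 39.3
```

```bash
cat >> h.py <<'E'
def pinpose(f,o,p0):
    """fit tip position & tilt of the held pin (tip xyz + 2 tilts) roughly: returns rect & expected"""
E
python3 - <<'E'
from h import *
o=get_obs();print(o['tcp_pos'],o['orientation'],o['grip_width'],o['contact_force'],o['gripper_force'])
M=R.from_rotvec(o['orientation']).as_matrix();T=o['tcp_pos']
w=viewer.grab_frame('wrist');s=viewer.grab_frame('side');t=viewer.grab_frame('top')
c=np.zeros((480,800,3),np.uint8);c[:,:400]=w['pixels'][:,120:520];
P=lambda h:np.array(T)+M@np.array([0,0,-h])
for n,f in(('w',w),('s',s),('t',t)):
    print(n,'exp tip/top',proj(f,[P(-.056),P(.054)],o).round(1).tolist(),[(x['score'],x['rect']) for x in viewer.trace(f,'pin')[:2]])
u=proj(s,[T],o)[0].astype(int);y0,x0=max(0,u[1]-100),max(0,u[0]-67)
q=s['pixels'][y0:y0+160,x0:x0+133];print(x0,y0);c[:480,400:799]=cv2.resize(q,None,fx=3,fy=3)[:480,:399];save('lift',c)
E
```

```text
[0.46903404 0.27942266 0.19346824] [-3.13679656 -0.13095882 -0.00726697] 0.012491452070116158 [ 0.15683969  0.39542915 -2.44184981] 39.31230553658679
w exp tip/top [[323.9, 259.2], [322.2, 371.4]] [(0.62, [305.8, 255.8, 347.9, 386.5]), (0.23, [548.9, 0.0, 640.0, 260.4])]
s exp tip/top [[281.2, 371.2], [279.3, 291.8]] [(0.83, [277.6, 325.1, 291.5, 374.6])]
t exp tip/top [[146.1, 291.2], [118.7, 291.7]] []
213 233
```

View pics/lift.png

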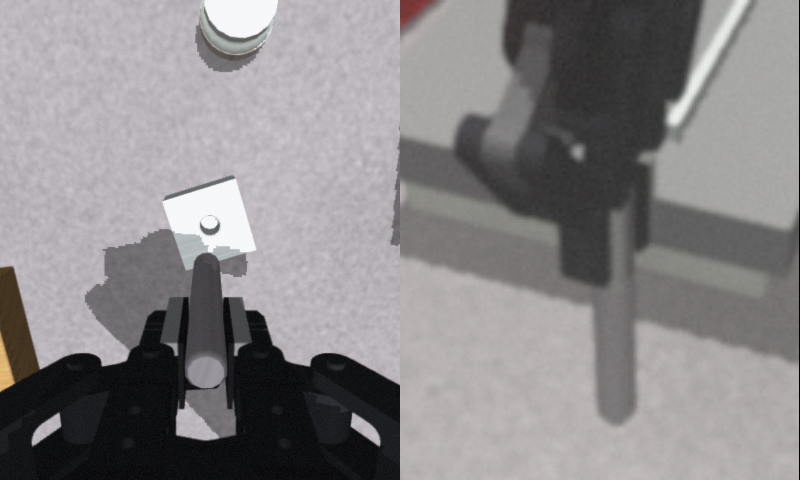

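The pin is held upright and centred, with its tip in the side view near (285,372). I carry it over the slot's far end.

Call:
play_rows --commands '[[[1, 0.2, 0.2, 0, 0], [1, 0.4, 0.4, 0, 0], [1, 0.5, 0.6, 0, 0], [1, 0.55, 0.8, 0, 0], [1, 0.55, 1, 0, 0], [1, 0.55, 1, 0, 0], [1, 0.55, 1, 0, 0]]]'

```text
clock: 6.4
tcp_pos: [0.5956, 0.0788, 0.1892]
orientation: [3.135, 0.114, -0.004]
contact_force: [1.3, -0.4, -1.5]
grip_width: 0.0124
gripper_force: 39.4
```

Call:
play_rows --commands '[[[1, 0, 0.1, 0.05, 0], [1, 0, 0.2, 0.1, 0], [1, 0, 0.215, 0.14, 0], [1, 0, 0.215, 0.14, 0], [1, 0, 0.215, 0.14, 0], [1, 0, 0.215, 0.14, 0]]]'

```text
clock: 6.9
tcp_pos: [0.5977, 0.0474, 0.1633]
orientation: [-3.138, -0.134, -0.0]
contact_force: [0.5, 0.2, -1.7]
grip_width: 0.0128
gripper_force: 39.4
```

```bash
python3 - <<'E'
from h import *
o=get_obs();print(o['tcp_pos'],o['orientation'],o['contact_force'])
M=R.from_rotvec(o['orientation']).as_matrix();T=np.array(o['tcp_pos'])
w=viewer.grab_frame('wrist');s=viewer.grab_frame('side')
tip=T+M@[0,0,.056];print('tip',tip)
far,near=np.array([.5947,.0591,.08]),np.array([.6032,-.0496,.08])
for n,f in(('w',w),('s',s)): print(n,proj(f,[tip,far,near],o).round(1).tolist(),[(x['score'],x['rect']) for x in viewer.trace(f,'pin')[:1]])
c=np.zeros((480,800,3),np.uint8);c[:,:400]=w['pixels'][:,120:520]
c[:,400:]=cv2.resize(s['pixels'][190:310,230:330],None,fx=4,fy=4,interpolation=cv2.INTER_CUBIC);save('hover',c)
E
```

```text
[0.59770156 0.04744811 0.16326668] [-3.13758201e+00 -1.34370826e-01 -1.00153767e-04] [ 0.47893189  0.19265584 -1.68192845]
tip [0.59770241 0.04751175 0.10726671]
w [[323.9, 259.2], [304.8, 248.9], [482.3, 250.2]] [(0.86, [307.9, 256.8, 346.5, 387.9])]
s [[280.7, 248.7], [279.2, 266.8], [304.5, 232.2]] [(0.72, [279.8, 209.0, 286.0, 249.6])]
```

View pics/hover.png

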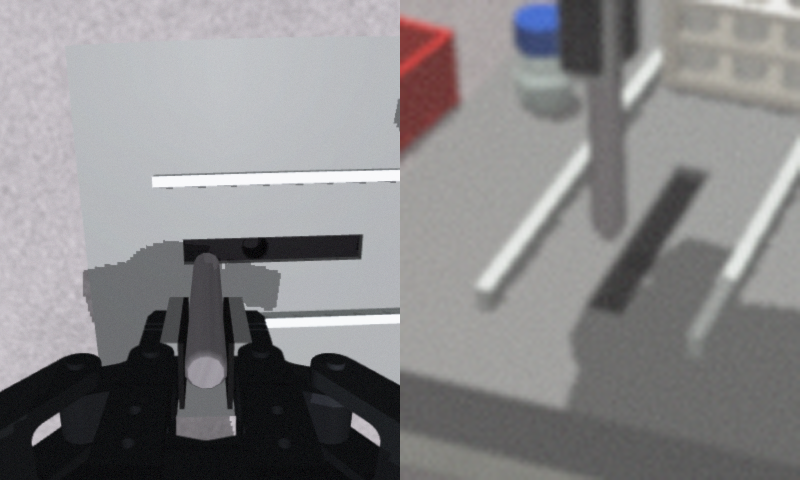

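The wrist view shows the slot from (303,251) to (482,247) and a dark hole at (375,247), about 66 mm from slot_near. The pin tip is at about (326,258), and at (282.5,249) in the side view.

```bash
python3 - <<'E'
from h import *
o=get_obs();print(o['tcp_pos'],o['contact_force'])
M=R.from_rotvec(o['orientation']).as_matrix();T=np.array(o['tcp_pos'])
w=viewer.grab_frame('wrist');g=cv2.cvtColor(w['pixels'],cv2.COLOR_RGB2GRAY)
m=np.zeros_like(g);m[225:275,295:490]=(g[225:275,295:490]<70)
far,near=onz(w,[[303.3,251],[482,247.5]],.08,o);h=onz(w,[[375,247]],.074,o)[0]
d=near-far;L=np.linalg.norm(d);d/=L;print('far',far,'near',near,L)
tip=onz(w,[[325.5,258.5]],T[2]-.056,o)[0];print('tip',tip)
for n,p in(('far',far),('near',near),('hole',h)): print(n,'tool offset from tip mm',(M.T@(p-tip)*1000).round(1))
# column darkness edges of slot rows
for u in(345,360,400,430,460): 
    col=g[225:280,u];print(u,225+np.nonzero(col<75)[0][[0,-1]])
s=viewer.grab_frame('side')
print('side: tip',onz(s,[[282.5,248.5]],T[2]-.056),'far',onz(s,[[281.7,267]],.08),'near',onz(s,[[302.5,233]],.08))
E
```

```text
[0.59800701 0.046668   0.16369301] [ 0.59234602  0.26124093 -1.56020935]
far [0.59354562 0.05908253 0.08      ] near [ 0.6050867  -0.05012644  0.08      ] 0.10981710398292334
tip [0.59852632 0.04585792 0.10769301]
far tool offset from tip mm [ -3.9 -13.6  27.7]
near tool offset from tip mm [-1.6 96.2 27.7]
hole tool offset from tip mm [-3.  30.9 33.7]
345 [239 262]
360 [239 262]
400 [237 261]
430 [237 259]
460 [236 259]
side: tip [[0.59508461 0.04628693 0.10769301]] far [[0.59094885 0.0576601  0.08      ]] near [[ 0.60518323 -0.04570393  0.08      ]]
```

Call:
play_rows --commands '[[[1, -0.016, 0, 0.05, 0], [1, -0.016, 0, 0.1, 0], [1, -0.016, 0, 0.13, 0], [1, -0.016, 0, 0.14, 0], [1, -0.016, 0, 0.145, 0], [1, -0.016, 0, 0.145, 0], [1, -0.016, 0, 0.145, 0]]]'

```text
clock: 7.78
tcp_pos: [0.5947, 0.0453, 0.1342]
orientation: [-3.139, -0.131, -0.0]
contact_force: [-0.1, 0.5, -1.4]
grip_width: 0.0129
gripper_force: 39.4
```

Call:
play_rows --commands '[[[1, 0, 0, 0.003, 0], [1, 0, 0, 0.006, 0], [1, 0, 0, 0.009, 0], [1, 0, 0, 0.01, 0], [1, 0, 0, 0.01, 0]]]'

```text
clock: 8.2
tcp_pos: [0.5946, 0.0452, 0.1321]
orientation: [3.139, 0.131, 0.0]
contact_force: [-0.5, -0.4, -1.1]
grip_width: 0.0126
gripper_force: 39.4
```

Call:
play_rows --commands '[[[1, 0, 0, 0.0025, 0], [1, 0, 0, 0.005, 0], [1, 0, 0, 0.0075, 0], [1, 0, 0, 0.0075, 0], [1, 0, 0, 0.0075, 0]]]'

```text
clock: 8.62
tcp_pos: [0.5949, 0.0453, 0.1311]
orientation: [3.139, 0.131, 0.001]
contact_force: [-0.2, 0.1, 4.1]
grip_width: 0.013
gripper_force: 39.9
```

Call:
play_rows --commands '[[[1, 0, 0, 0.0025, 0], [1, 0, 0, 0.005, 0], [1, 0, 0, 0.005, 0], [1, 0, 0, 0.005, 0]]]'

```text
clock: 8.95
tcp_pos: [0.5954, 0.0454, 0.131]
orientation: [3.139, 0.131, 0.003]
contact_force: [-1.9, -0.2, 9.4]
grip_width: 0.0129
gripper_force: 40.6
```

Call:
play_rows --commands '[[[1, 0, 0.01, 0, 0], [1, 0, 0.02, 0, 0], [1, 0, 0.03, 0, 0], [1, 0, 0.04, 0, 0], [1, 0, 0.05, 0, 0], [1, 0, 0.05, 0, 0]]]'

```text
clock: 9.45
tcp_pos: [0.5965, 0.038, 0.131]
orientation: [-3.135, -0.133, -0.005]
contact_force: [-1.0, 4.6, 6.9]
grip_width: 0.0129
gripper_force: 40.6
```

Call:
play_rows --commands '[[[1, 0, 0.01, 0, 0], [1, 0, 0.02, 0, 0], [1, 0, 0.03, 0, 0], [1, 0, 0.04, 0, 0], [1, 0, 0.05, 0, 0], [1, 0, 0.05, 0, 0]]]'

```text
clock: 9.95
tcp_pos: [0.5976, 0.028, 0.131]
orientation: [-3.135, -0.133, -0.005]
contact_force: [-0.3, 4.7, 6.6]
grip_width: 0.0129
gripper_force: 40.5
```

Call:
play_rows --commands '[[[1, 0, 0.008, 0, 0], [1, 0, 0.016, 0, 0], [1, 0, 0.024, 0, 0], [1, 0, 0.03, 0, 0], [1, 0, 0.03, 0, 0]]]'

```text
clock: 10.37
tcp_pos: [0.5978, 0.0212, 0.1306]
orientation: [-3.136, -0.133, -0.004]
contact_force: [0.4, 3.0, 4.6]
grip_width: 0.0131
gripper_force: 40.1
```

Call:
play_rows --commands '[[[1, 0, 0.005, 0, 0], [1, 0, 0.01, 0, 0], [1, 0, 0.01, 0, 0]]]'

```text
clock: 10.62
tcp_pos: [0.5972, 0.0168, 0.1293]
orientation: [3.139, 0.13, 0.001]
contact_force: [3.6, 0.8, -0.7]
grip_width: 0.0127
gripper_force: 39.4
```

The tip has dropped into the hole: the vertical force went to zero and z fell. I centre it and lower gently.

Call:
play_rows --commands '[[[1, 0.002, 0.004, 0, 0], [1, 0.004, 0.008, 0.003, 0], [1, 0.004, 0.01, 0.006, 0], [1, 0.004, 0.01, 0.009, 0], [1, 0.004, 0.01, 0.009, 0]]]'

```text
clock: 11.03
tcp_pos: [0.5979, 0.0149, 0.1276]
orientation: [3.138, 0.131, -0.0]
contact_force: [2.5, 0.5, -1.3]
grip_width: 0.0129
gripper_force: 39.4
```

Call:
play_rows --commands '[[[1, 0.002, 0, 0.004, 0], [1, 0.003, 0, 0.008, 0], [1, 0.003, 0, 0.012, 0], [1, 0.003, 0, 0.015, 0], [1, 0.003, 0, 0.015, 0]]]'

```text
clock: 11.45
tcp_pos: [0.5984, 0.016, 0.1246]
orientation: [-3.138, -0.132, 0.0]
contact_force: [2.3, 2.9, -1.3]
grip_width: 0.0126
gripper_force: 39.5
```

Call:
play_rows --commands '[[[1, 0.002, -0.002, 0.003, 0], [1, 0.002, -0.003, 0.006, 0], [1, 0.002, -0.003, 0.009, 0], [1, 0.002, -0.003, 0.012, 0], [1, 0.002, -0.003, 0.012, 0]]]'

```text
clock: 11.87
tcp_pos: [0.5987, 0.0162, 0.1222]
orientation: [-3.139, -0.131, 0.0]
contact_force: [0.8, 0.9, -1.9]
grip_width: 0.0128
gripper_force: 39.4
```

Call:
play_rows --commands '[[[1, 0, 0, 0.01, 0], [1, 0, 0, 0.02, 0], [1, 0, 0, 0.03, 0], [1, 0, 0, 0.04, 0], [1, 0, 0, 0.04, 0]]]'

```text
clock: 12.28
tcp_pos: [0.5986, 0.0161, 0.1139]
orientation: [-3.139, -0.131, 0.001]
contact_force: [1.6, 1.9, -3.0]
grip_width: 0.0129
gripper_force: 39.3
```

Call:
play_rows --commands '[[[1, 0, 0, 0.007, 0], [1, 0, 0, 0.014, 0], [1, 0, 0, 0.02, 0], [1, 0, 0, 0.025, 0], [1, 0, 0, 0.025, 0]]]'

```text
clock: 12.7
tcp_pos: [0.5988, 0.0162, 0.1092]
orientation: [-3.139, -0.131, 0.0]
contact_force: [1.5, 2.9, -1.6]
grip_width: 0.0125
gripper_force: 39.4
```

Call:
play_rows --commands '[[[1, 0, -0.002, 0.004, 0], [1, 0, -0.002, 0.008, 0], [1, 0, -0.002, 0.012, 0], [1, 0, -0.002, 0.012, 0]]]'

```text
clock: 13.03
tcp_pos: [0.5987, 0.0164, 0.1068]
orientation: [3.139, 0.131, -0.0]
contact_force: [0.7, 2.3, -0.4]
grip_width: 0.0129
gripper_force: 39.5
```

Call:
play_rows --commands '[[[1, 0, 0, 0.003, 0], [1, 0, 0, 0.006, 0], [1, 0, 0, 0.009, 0], [1, 0, 0, 0.009, 0]]]'

```text
clock: 13.37
tcp_pos: [0.5992, 0.0164, 0.106]
orientation: [3.139, 0.131, 0.001]
contact_force: [-1.1, 0.5, 6.0]
grip_width: 0.0129
gripper_force: 40.2
```

It bottomed 25 mm below the floor contact, so it is seated. Release and rise.

Call:
play_rows --commands '[[[0.4, 0, 0, 0, 0], [0, 0, 0, 0, 0], [-0.2, 0, 0, 0, 0], [-0.2, 0, 0, 0, 0], [-0.2, 0, 0, 0, 0], [-0.2, 0, 0, -0.1, 0], [-0.2, 0, 0, -0.3, 0], [-0.2, 0, 0, -0.5, 0], [-0.2, 0, 0, -0.6, 0], [-0.2, 0, 0, -0.6, 0]]]'

```text
clock: 14.2
tcp_pos: [0.6019, 0.0171, 0.231]
orientation: [-3.139, -0.131, -0.015]
contact_force: [0.3, -0.4, 0.7]
grip_width: 0.0512
gripper_force: 0.0
```

```bash
python3 - <<'E'
from h import *
o=get_obs();print(o['tcp_pos'],o['contact_force'],o['grip_width'])
w=viewer.grab_frame('wrist');s=viewer.grab_frame('side');t=viewer.grab_frame('top')
c=np.zeros((480,800,3),np.uint8);c[:,:400]=cv2.resize(w['pixels'][80:480,150:550],(400,480))
c[:,400:]=cv2.resize(s['pixels'][160:280,250:350],None,fx=4,fy=4,interpolation=cv2.INTER_CUBIC);save('seat',c)
for n,f in(('w',w),('s',s),('t',t)):
    print(n,'exp pin foot/top',proj(f,[[.598,.0155,.08],[.598,.0155,.159]],o).round(1).tolist(),[x['rect'] for x in viewer.trace(f,'pin')[:1]])
    for d in viewer.trace(f,'rack')[:3]: print(' rack',round(d['score'],2),d['rect'])
E
```

```text
[0.60189637 0.01706571 0.23096775] [ 0.34204202 -0.41524018  0.68521605] 0.05116122483838195
w exp pin foot/top [[326.0, 228.7], [326.1, 258.6]] [[311.7, 221.6, 336.5, 268.9]]
 rack 0.79 [486.0, 168.4, 639.5, 300.3]
 rack 0.69 [593.9, 319.4, 639.5, 408.8]
 rack 0.47 [633.8, 223.6, 640.0, 262.1]
s exp pin foot/top [[290.1, 252.0], [289.6, 211.3]] [[284.7, 209.0, 295.8, 258.6]]
 rack 0.85 [344.4, 165.8, 385.7, 201.1]
 rack 0.79 [294.4, 159.6, 345.0, 221.1]
 rack 0.75 [395.7, 177.2, 448.6, 225.5]
t exp pin foot/top [[297.0, 226.2], [294.9, 219.6]] []
 rack 0.97 [358.8, 189.7, 412.4, 238.4]
 rack 0.62 [449.3, 274.7, 507.2, 331.1]
 rack 0.57 [446.0, 204.5, 493.7, 255.2]
```

View pics/seat.png

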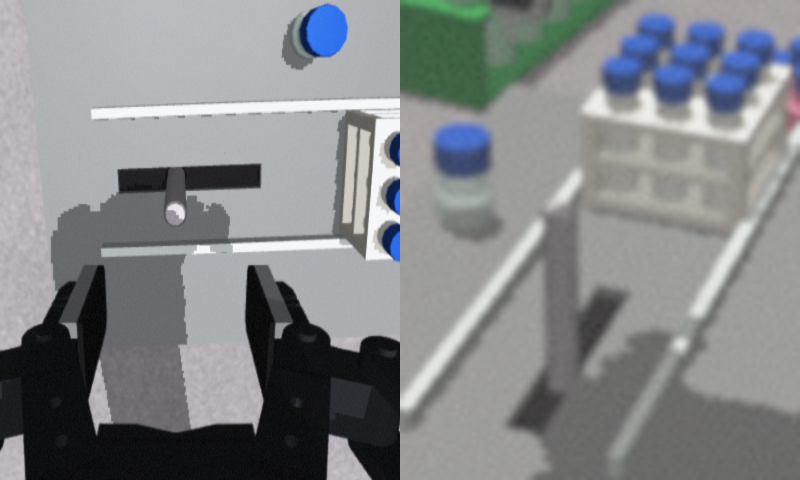

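The pin stands upright in the hole: its foot is in the slot at crop (175,175), and it is vertical in the side view. Next I go behind the rack with a quarter turn, so the flat sides of the fingers face it.

Call:
play_rows --commands '[[[0.1, 0, 0.1, 0, 0.1], [0.3, 0, 0.3, 0, 0.2], [0.3, 0, 0.5, 0, 0.3], [0.3, 0, 0.7, 0, 0.4], [0.3, 0, 0.9, 0, 0.5], [0.3, 0, 1, 0, 0.6], [0.3, 0, 1, 0, 0.7], [0.3, 0, 1, 0, 0.8], [0.3, 0, 1, 0, 0.88], [0.3, 0, 1, 0, 0.94], [0.3, 0, 1, 0, 0.99], [0.3, 0, 1, 0, 0.99]]]'

```text
clock: 15.65
tcp_pos: [0.6153, -0.1827, 0.2246]
orientation: [2.38, -2.051, -0.001]
contact_force: [-0.2, 0.3, -0.0]
grip_width: 0.0299
gripper_force: 0.0
```

```bash
python3 - <<'E'
from h import *
o=get_obs();T=o['tcp_pos'];M=R.from_rotvec(o['orientation']).as_matrix();print(T,M.round(3).tolist(),o['joints'].round(2),o['grip_width'])
t=viewer.grab_frame('top')
cap=onz(t,[[390.2,211.7]],.15);print('centre cap',cap)
d=viewer.trace(t,'rack')
for x in d[:1]: print(x['rect'])
print(proj(t,[[.616,-.189,.13],[.616,-.189,.08]]))
w=viewer.grab_frame('wrist')
for x in viewer.trace(w,'rack')[:3]: print('w',round(x['score'],2),x['rect'])
E
```

```text
[ 0.61529359 -0.18271684  0.22458937] [[0.148, -0.989, -0.001], [-0.989, -0.148, 0.0], [-0.0, 0.001, -1.0]] [ 0.27  0.41 -0.1   1.62  0.05  1.11 -2.84] 0.029874313062994748
centre cap [[ 0.61608782 -0.15165317  0.15      ]]
[444.0, 206.7, 464.4, 254.3]
[[408.88699226 214.03032799]
 [403.48498429 218.48086338]]
w 0.86 [297.0, 0.0, 444.1, 95.3]
w 0.86 [468.8, 0.1, 633.5, 112.0]
w 0.55 [253.5, 209.4, 382.6, 351.4]
```

Joint 7 would run out of range on this side (-2.84), so I turn half round the other way.

Call:
play_rows --commands '[[[0.3, 0.1, 0.01, 0, -0.08], [0.3, 0.2, 0.013, 0, -0.16], [0.3, 0.225, 0.013, 0, -0.24], [0.3, 0.225, 0.013, 0, -0.32], [0.3, 0.225, 0.013, 0, -0.4], [0.3, 0.225, 0.013, 0, -0.48], [0.3, 0.225, 0.013, 0, -0.56], [0.3, 0.225, 0.013, 0, -0.64], [0.3, 0.225, 0.013, 0, -0.72], [0.3, 0.225, 0.013, 0, -0.79], [0.3, 0.225, 0.013, 0, -0.86], [0.3, 0.225, 0.013, 0, -0.92]]]'

```text
clock: 16.85
tcp_pos: [0.6197, -0.2279, 0.225]
orientation: [-3.141, -0.059, 0.0]
contact_force: [-0.3, 0.2, -0.1]
grip_width: 0.0297
gripper_force: 0.0
```

Call:
play_rows --commands '[[[0.3, 0, 0, 0, -0.08], [0.3, 0, 0, 0, -0.16], [0.3, 0, 0, 0, -0.24], [0.3, 0, 0, 0, -0.32], [0.3, 0, 0, 0, -0.4], [0.3, 0, 0, 0, -0.48], [0.3, 0, 0, 0, -0.56], [0.3, 0, 0, 0, -0.64], [0.3, 0, 0, 0, -0.72], [0.3, 0, 0, 0, -0.79], [0.3, 0, 0, 0, -0.86], [0.3, 0, 0, 0, -0.92]]]'

```text
clock: 17.85
tcp_pos: [0.6197, -0.228, 0.2251]
orientation: [-2.317, -2.121, -0.0]
contact_force: [-0.3, -0.1, -0.1]
grip_width: 0.0299
gripper_force: 0.0
```

```bash
python3 - <<'E'
from h import *
o=get_obs();T=o['tcp_pos'];M=R.from_rotvec(o['orientation']).as_matrix();print(T,M.round(3).tolist(),o['joints'].round(2),o['grip_width'],np.degrees(np.arctan2(M[1,0],M[0,0])))
E
```

```text
[ 0.6197463  -0.22798263  0.22511525] [[0.088, 0.996, 0.0], [0.996, -0.088, 0.0], [0.0, 0.0, -1.0]] [ 0.73  0.53 -0.68  1.54  0.35  1.2  -0.1 ] 0.02989188108973465 84.94523365103973
```

Call:
play_rows --commands '[[[0.3, 0, 0, 0.1, -0.06], [0.3, 0, 0, 0.25, -0.11], [0.3, 0, 0, 0.4, -0.11], [0.3, 0, 0, 0.52, -0.11], [0.3, 0, 0, 0.58, -0.11], [0.3, 0, 0, 0.62, -0.11], [0.3, 0, 0, 0.62, -0.11], [0.3, 0, 0, 0.62, -0.11]]]'

```text
clock: 18.52
tcp_pos: [0.6206, -0.2277, 0.1022]
orientation: [2.134, 2.304, 0.001]
contact_force: [0.7, -0.4, 0.1]
grip_width: 0.03
gripper_force: 0.0
```

```bash
python3 - <<'E'
from h import *
o=get_obs();T=o['tcp_pos'];M=R.from_rotvec(o['orientation']).as_matrix();print(T,M.round(3).tolist(),o['contact_force'],np.degrees(np.arctan2(M[1,0],M[0,0])))
w=viewer.grab_frame('wrist');save('behind',w['pixels'])
c=[.6165,-.152,0];y=np.array([-.083,.9965,0]);x=np.array([.9965,.083,0])
print(proj(w,[c-.04*y+[0,0,.13]+s*.04*x for s in(-1,1)],o))
E
```

```text
[ 0.62061702 -0.22771719  0.10218978] [[-0.077, 0.997, 0.001], [0.997, 0.077, -0.0], [-0.0, 0.001, -1.0]] [ 0.65965318 -0.4440101   0.08485488] 94.39139148222769
[[210.88036946 230.32517188]
 [452.82188054 228.6933946 ]]
```

View pics/behind.png

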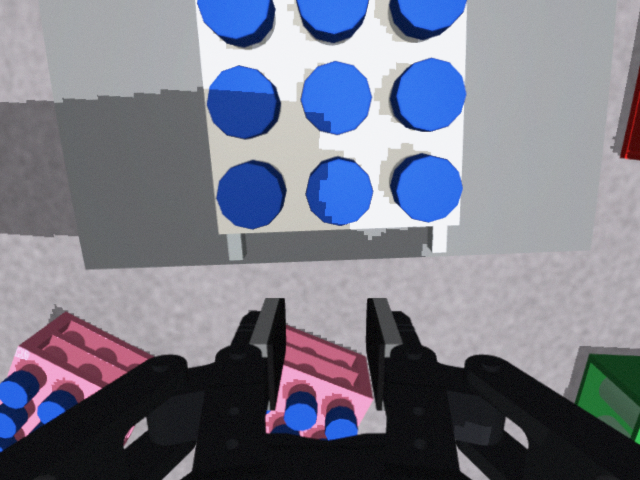

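The rack's back edge spans u 219 to 461, centred at 340, and is tilted about 2°. The fingers are centred at about 325, so I shift 5 mm right, turn 2° and approach.

Call:
play_rows --commands '[[[0.3, 0, 0.01, 0, -0.024], [0.3, 0.02, 0.022, 0, -0.024], [0.3, 0.04, 0.022, 0, -0.024], [0.3, 0.05, 0.022, 0, -0.024], [0.3, 0.05, 0.022, 0, -0.024]]]'

```text
clock: 18.98
tcp_pos: [0.6238, -0.2162, 0.1019]
orientation: [2.09, 2.344, 0.001]
contact_force: [0.3, -0.5, -0.4]
grip_width: 0.0299
gripper_force: 0.0
```

Call:
play_rows --commands '[[[0.3, 0.01, 0, 0, 0], [0.3, 0.02, 0, 0, 0], [0.3, 0.03, 0, 0, 0], [0.3, 0.04, 0, 0, 0], [0.3, 0.05, 0, 0, 0], [0.3, 0.06, 0, 0, 0], [0.3, 0.07, 0, 0, 0], [0.3, 0.08, 0, 0, 0], [0.3, 0.09, 0, 0, 0]]]'

```text
clock: 19.73
tcp_pos: [0.6214, -0.2, 0.1012]
orientation: [2.092, 2.343, -0.001]
contact_force: [0.8, -1.7, -0.6]
grip_width: 0.0297
gripper_force: 0.9
```

Call:
play_rows --commands '[[[0.3, 0.015, 0, 0, 0], [0.3, 0.03, 0, 0, 0], [0.3, 0.05, 0, 0, 0], [0.3, 0.07, 0, 0, 0], [0.3, 0.09, 0, 0, 0], [0.3, 0.11, 0, 0, 0], [0.3, 0.13, 0, 0, 0], [0.3, 0.15, 0, 0, 0], [0.3, 0.17, 0, 0, 0], [0.3, 0.19, 0, 0, 0], [0.3, 0.2, 0, 0, 0], [0.3, 0.2, 0, 0, 0]]]'

```text
clock: 20.73
tcp_pos: [0.6169, -0.1586, 0.1013]
orientation: [-2.09, -2.345, -0.001]
contact_force: [0.3, 0.1, -0.6]
grip_width: 0.0297
gripper_force: 0.0
```

Call:
play_rows --commands '[[[0.3, 0.015, 0, 0, 0], [0.3, 0.03, 0, 0, 0], [0.3, 0.05, 0, 0, 0], [0.3, 0.07, 0, 0, 0], [0.3, 0.09, 0, 0, 0], [0.3, 0.11, 0, 0, 0], [0.3, 0.13, 0, 0, 0], [0.3, 0.15, 0, 0, 0], [0.3, 0.17, 0, 0, 0], [0.3, 0.19, 0, 0, 0], [0.3, 0.21, 0, 0, 0], [0.3, 0.23, 0, 0, 0]]]'

```text
clock: 21.73
tcp_pos: [0.6117, -0.1137, 0.1012]
orientation: [2.092, 2.344, 0.0]
contact_force: [0.0, -2.3, 0.4]
grip_width: 0.03
gripper_force: 0.9
```

```bash
python3 - <<'E'
from h import *
o=get_obs();print(o['tcp_pos'],o['contact_force'])
s=viewer.grab_frame('side');w=viewer.grab_frame('wrist')
for n,f in(('s',s),('w',w)):
    for t in('rack','pin'): print(n,t,[(round(x['score'],2),x['rect']) for x in viewer.trace(f,t)[:2]])
c=np.zeros((480,800,3),np.uint8);c[:,:400]=cv2.resize(w['pixels'][:400,150:480],(400,480));c[:,400:]=cv2.resize(s['pixels'][160:280,250:350],None,fx=4,fy=4,interpolation=cv2.INTER_CUBIC);save('push',c)
E
```

```text
[ 0.61167644 -0.11365001  0.10122798] [ 0.00671549 -2.32793235  0.4287947 ]
s rack [(0.81, [334.9, 168.6, 385.0, 197.3]), (0.79, [393.4, 179.2, 447.6, 224.0])]
s pin [(0.88, [287.1, 209.4, 290.5, 256.7])]
w rack [(0.8, [199.3, 52.9, 464.5, 311.5])]
w pin []
```

View pics/push.png

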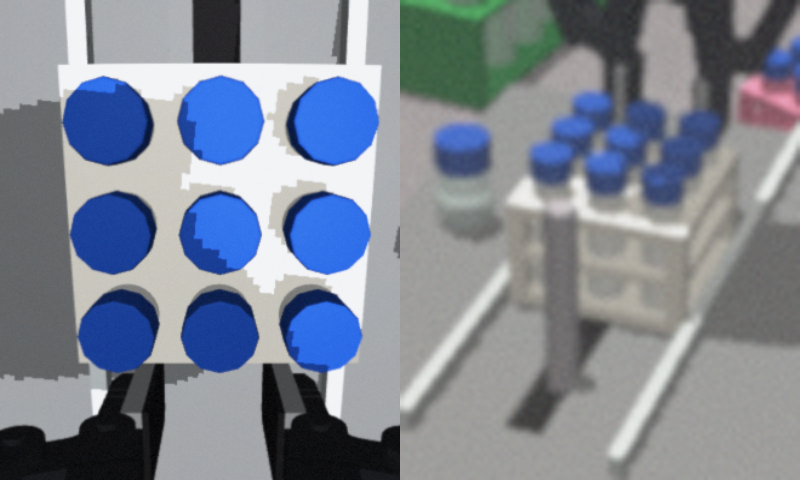

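The rack is square between the rails, with the pin standing about 30 mm ahead of it. I continue gently.

Call:
play_rows --commands '[[[0.3, 0.01, 0, 0, 0], [0.3, 0.025, 0, 0, 0], [0.3, 0.04, 0, 0, 0], [0.3, 0.055, 0, 0, 0], [0.3, 0.07, 0, 0, 0], [0.3, 0.085, 0, 0, 0], [0.3, 0.1, 0, 0, 0], [0.3, 0.105, 0, 0, 0]]]'

```text
clock: 22.7
tcp_pos: [0.6092, -0.0923, 0.1012]
orientation: [-2.091, -2.345, -0.0]
contact_force: [0.3, -1.6, -0.6]
grip_width: 0.03
gripper_force: 0.7
```

Call:
play_rows --commands '[[[0.3, 0.005, 0, 0, 0], [0.3, 0.01, 0, 0, 0], [0.3, 0.015, 0, 0, 0], [0.3, 0.02, 0, 0, 0]]]'

```text
clock: 23.03
tcp_pos: [0.6088, -0.0893, 0.1012]
orientation: [2.092, 2.344, -0.0]
contact_force: [0.9, -1.5, -0.9]
grip_width: 0.0299
gripper_force: 0.7
```

Call:
play_rows --commands '[[[0.3, 0.005, 0, 0, 0], [0.3, 0.01, 0, 0, 0], [0.3, 0.015, 0, 0, 0]]]'

```text
clock: 23.28
tcp_pos: [0.6085, -0.0862, 0.1012]
orientation: [2.092, 2.344, 0.0]
contact_force: [0.5, -1.5, -1.2]
grip_width: 0.03
gripper_force: 0.7
```

Call:
play_rows --commands '[[[0.3, 0.005, 0, 0, 0], [0.3, 0.01, 0, 0, 0]]]'

```text
clock: 23.45
tcp_pos: [0.6082, -0.0841, 0.1012]
orientation: [-2.092, -2.344, 0.0]
contact_force: [-0.0, -1.2, 0.5]
grip_width: 0.0297
gripper_force: 0.7
```

Call:
play_rows --commands '[[[0.3, 0.005, 0, 0, 0], [0.3, 0.01, 0, 0, 0]]]'

```text
clock: 23.62
tcp_pos: [0.608, -0.0821, 0.1012]
orientation: [-2.092, -2.344, -0.0]
contact_force: [-0.1, -1.0, -0.8]
grip_width: 0.0303
gripper_force: 0.7
```

Call:
play_rows --commands '[[[0.3, 0.004, 0, 0, 0], [0.3, 0.007, 0, 0, 0]]]'

```text
clock: 23.78
tcp_pos: [0.6079, -0.0808, 0.1012]
orientation: [2.092, 2.344, 0.0]
contact_force: [0.5, -2.1, -0.6]
grip_width: 0.0301
gripper_force: 0.7
```

Call:
play_rows --commands '[[[0.3, 0.004, 0, 0, 0], [0.3, 0.007, 0, 0, 0]]]'

```text
clock: 23.95
tcp_pos: [0.6077, -0.0795, 0.1012]
orientation: [2.092, 2.344, -0.0]
contact_force: [-0.6, -3.2, -0.8]
grip_width: 0.03
gripper_force: 1.1
```

Call:
play_rows --commands '[[[0.3, 0.004, 0, 0, 0], [0.3, 0.007, 0, 0, 0]]]'

```text
clock: 24.12
tcp_pos: [0.6078, -0.079, 0.1014]
orientation: [2.092, 2.342, -0.001]
contact_force: [0.4, -5.3, 1.9]
grip_width: 0.0299
gripper_force: 2.4
```

Call:
play_rows --commands '[[[0.3, 0.003, 0, 0, 0], [0.3, 0.003, 0, 0, 0], [0.3, 0.003, 0, 0, 0]]]'

```text
clock: 24.37
tcp_pos: [0.6078, -0.0788, 0.1015]
orientation: [2.092, 2.342, -0.001]
contact_force: [-0.3, -5.2, 1.6]
grip_width: 0.0298
gripper_force: 2.5
```

Call:
play_rows --commands '[[[0.3, 0.003, 0, 0, 0], [0.3, 0.006, 0, 0, 0], [0.3, 0.006, 0, 0, 0]]]'

```text
clock: 24.62
tcp_pos: [0.6079, -0.0785, 0.1017]
orientation: [2.092, 2.34, -0.002]
contact_force: [0.9, -6.1, 2.2]
grip_width: 0.03
gripper_force: 3.4
```

Firm contact with the pin, at about 6 N. I back off slowly, then rise clear.

Call:
play_rows --commands '[[[0.3, -0.005, 0, 0, 0], [0.3, -0.015, 0, 0, 0], [0.3, -0.04, 0, 0, 0], [0.3, -0.1, 0, 0, 0], [0.3, -0.2, 0, 0, 0], [0.3, -0.2, 0, -0.2, 0], [0.3, -0.2, 0, -0.4, 0], [0.3, -0.2, 0, -0.6, 0], [0.3, -0.2, 0, -0.8, 0], [0.3, -0.2, 0, -0.8, 0], [0.3, -0.2, 0, -0.8, 0]]]'

```text
clock: 25.53
tcp_pos: [0.6135, -0.1161, 0.264]
orientation: [2.089, 2.341, 0.005]
contact_force: [-0.1, -0.6, -1.4]
grip_width: 0.0297
gripper_force: 0.0
```

```bash
python3 - <<'E'
from h import *
o=get_obs();print(o['tcp_pos'],o['contact_force'])
s=viewer.grab_frame('side');t=viewer.grab_frame('top')
for n,f in(('s',s),('t',t)):
    for k in('rack','pin','vial','jar'): print(n,k,[(round(x['score'],2),x['rect']) for x in viewer.trace(f,k)[:3]])
# rack +y face against pin: predicted caps centre if touching
pin=np.array([.598,.0155]);y=np.array([-.1,.995])
rc=pin-.047*y;print('exp rack centre',rc,proj(t,[np.r_[rc,.15]]),proj(s,[np.r_[pin,.159],np.r_[pin,.08]]))
hsv=cv2.cvtColor(t['pixels'],cv2.COLOR_RGB2HSV);m=((hsv[...,0]>100)&(hsv[...,0]<125)&(hsv[...,1]>140)).astype(np.uint8)
n,l,st,c=cv2.connectedComponentsWithStats(m)
for i in range(1,n):
    if 310<c[i][0]<410 and 160<c[i][1]<250 and st[i,4]>20: print(c[i].round(1),st[i,4],onz(t,[c[i]],.15).round(4))
E
```

```text
[ 0.61348989 -0.11614507  0.26403393] [-0.0553299  -0.58592101 -1.44211181]
s rack [(0.86, [333.6, 167.8, 384.5, 200.3]), (0.79, [267.1, 187.2, 329.5, 256.9]), (0.75, [394.5, 177.3, 448.5, 225.3])]
s pin [(0.56, [284.7, 211.4, 293.3, 259.1]), (0.45, [164.2, 341.9, 207.2, 409.4])]
s vial [(0.75, [256.4, 190.8, 274.7, 219.3])]
s jar [(0.65, [162.3, 343.4, 209.9, 408.1])]
t rack [(0.91, [292.9, 196.5, 343.8, 248.4])]
t pin [(0.69, [285.9, 215.0, 297.4, 234.1])]
t vial [(0.52, [334.1, 164.8, 353.4, 186.1])]
t jar [(0.67, [155.7, 203.7, 187.8, 232.4])]
exp rack centre [ 0.6027   -0.031265] [[321.82063312 218.18507126]] [[289.61769613 211.29020293]
 [290.08202386 252.02297995]]
[342.9 172.6] 152 [[ 0.6856 -0.0678  0.15  ]]
[333. 203.] 67 [[ 0.6301 -0.0506  0.15  ]]
[318.9 204.1] 65 [[ 0.6277 -0.0257  0.15  ]]
[334.4 216.8] 67 [[ 0.6056 -0.0533  0.15  ]]
[320.2 218.1] 65 [[ 0.6029 -0.0284  0.15  ]]
[335.8 230.6] 60 [[ 0.581 -0.056  0.15 ]]
[321.6 232. ] 61 [[ 0.5783 -0.0311  0.15  ]]
```

```bash
python3 -c "
from bench import r
print(r.hand_in())"
```

```text
the job is handed in; nothing more can be done
None
```

The pin is seated upright in the hidden hole, about 66 mm from the near end of the slot. The rack has been pushed along its rails until it met the pin at about 6 N, and the job was handed in at about 26 s; contact after I backed off was checked only by camera, good to about 3 mm.

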